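# Pop the battery hatch of the electronics trainer

## Task

The batteries of the trainer console are to be changed: with the fingertips only, slide the roll of tape off the wide battery hatch, leaving it lying flat on the console's panel clear of the hatch, then press the ribbed front edge of that hatch once to release its push-push latch, and let it pop up. Do not push it down again; draw back and see that it stays standing open by itself. Lift nothing, leave the narrow fuse door shut, and do not disturb the two fresh cells standing on the console.

Things in the scene. Friction and masses are not known exactly. Their poses are not given: they have to be found in the camera images.
- console: Trainer console, a fixed grey box 260 (x) by 380 (y) by 70 mm high with a flat panel on top. Origin: centre of its underside; its -x side faces the robot. Two bays, 125 mm left and right of the middle and 60 mm before it, hold the battery and fuse modules, either way round. Rear strip: knobs and switches to 17 mm high from 25 mm behind the middle on; breadboard, in the centre, from 64 mm on.
- console_bare (a point): Centre, at panel height (z = 70 mm), of the bare flat aluminium panel between the two bays: 140 mm wide along the console's y, 120 mm along its x, level with the plates around the hatches. A good place for the tape.
- battery_module: Aluminium plate 120 (x) by 110 mm (y) in one bay of the console, level with the panel, that carries the wide battery hatch in its middle. Origin: on the table straight below the centre of the hatch; axes as the console's.
- battery_hatch_press (a point): Where to press the battery hatch: top face, middle of its front edge, 12 mm in from the edge, on the ribs. The hatch is a black plastic lid 84 (y) by 70 mm (x), 5 mm thick, its top 6 mm above the panel around it, hinged along its far (+x) edge; this point moves with it. Axes: x from front edge to hinge, z out of its top face.
- battery_hatch (a joint): Battery hatch hinge, rad: 0 to 0.01 shut and latched, negative pressed in, positive open. Pressed at the ribs with about 4 N it goes in, trips at -0.054 (3 mm at that point) and meets a stop at -0.072 (4 mm); when let go it springs up in about half a second and stands at its stop, 1.0. Pressed shut again it would latch again.
- fuse_door_press (a point): The same point (12 mm in from the middle of the front edge, on the top face) on the narrow fuse door in the other bay: black plastic, 36 mm wide (y) by 70 mm (x), same height, hinge and latch. To be left shut.
- fuse_door (a joint): Fuse door hinge, rad: 0 to 0.01 shut, negative pressed, positive open.
- tape_mid (a point): Centre (half-way up) of the loose roll of white tape: a ring lying flat, 64 mm outside and 40 mm inside diameter, 19 mm high, about 50 g. It starts on top of the battery hatch, within 10 mm of its centre either way.
- cell0_mid (a point): Centre (half-way up) of a loose fresh cell standing upright on the panel in the middle of the console, behind the bare panel: 26 mm diameter, 50 mm high, 65 g.
- cell1_mid (a point): The same for the second fresh cell.
There are look-alikes about, which are no part of the job. What is shaped like the part that bears cell0_mid but purple is not meant.

How it is judged:
On the way, in this order (a step that is already met when the one before it is completed fails the run):
1. the tape lies flat on the panel clear of the battery hatch, which is still shut ((y of tape_mid in the frame of battery_module above 0.073 m or y of tape_mid in the frame of battery_module below -0.073 m or x of tape_mid in the frame of battery_module above 0.066 m or x of tape_mid in the frame of battery_module below -0.066 m) and height (world z) of tape_mid between 0.075 and 0.085 m and angle between tape_mid's own z axis and vertical below 0.1 rad and value of joint battery_hatch below 0.03 rad), for 0.1 s.
2. the battery hatch is pressed in with the fingers (value of joint battery_hatch below -0.035 rad and contact force between the fingers and battery_module above 0.3 N).
3. the battery hatch has popped up and stands open by itself, untouched, for a second (value of joint battery_hatch above 0.85 rad and contact force between each of the arm, the fingers and battery_module below 0.05 N), for 1 s.
At the end, for the whole second after the job is handed in: The battery hatch stands open by itself (joint above 0.85 rad, at rest) and the fuse door is shut (within 0.02 rad); the tape lies flat (tilt under 0.1 rad) on the console's panel with its centre at least 73 mm beside or 66 mm before or behind the hatch's centre; both cells stand upright (value of joint battery_hatch above 0.85 rad and velocity of joint battery_hatch below 0.05 rad/s and value of joint fuse_door between -0.02 and 0.02 rad and (y of tape_mid in the frame of battery_module above 0.073 m or y of tape_mid in the frame of battery_module below -0.073 m or x of tape_mid in the frame of battery_module above 0.066 m or x of tape_mid in the frame of battery_module below -0.066 m) and height (world z) of tape_mid between 0.075 and 0.085 m and angle between each of tape_mid, cell0_mid, cell1_mid's own z axis and vertical below 0.1 rad); the robot touches nothing.
It fails at once if the tape is lifted or carried (raised over 6 mm above where it lay on the hatch) (height (world z) of tape_mid above 0.0915 m).
It fails at once if the battery hatch is pushed down again after it has popped (value of joint battery_hatch between 0.05 and 0.6 rad and velocity of joint battery_hatch below -0.3 rad/s).
It fails at once if the fuse door is pressed in or opened (value of joint fuse_door above 0.03 rad or value of joint fuse_door below -0.035 rad).
It fails at once if a cell is shifted by more than 15 mm, lifted or knocked over (distance of any of cell0_mid, cell1_mid from where it was at the start of the episode above 0.015 m).
It also fails if it takes over 48 s, if anything falls off the work surface, if the arm or the gripper's body presses on something with over 40 N, if the wrist force passes 120 N, or if a joint passes its speed limit or range.

## Robot

A 6-joint arm with a two-finger parallel gripper is mounted at the origin on the work surface. World frame = base frame: x ahead of the robot, y to its left, z up, the work surface at z = 0. Lengths are in m, angles in rad, forces in N, time in s.
With the tool pointing down it reaches from about 0.375 to 0.9 m from the base axis. Payload 3.1 kg.
Tool frame: the origin (TCP) lies at the very end of the fingers, on their centre line; the grasp point (between the pads) lies 19 mm behind it (tcp_to_grasp is the distance from the TCP to the grasp point, in m); z points along the fingers, y is the direction in which the jaws open and shut (so a half turn about z gives the same grasp; the last joint's range is limited). The gripper opens to 85 mm and grips with 20 to 120 N. Pads are 22 mm wide; open, the fingers measure 114 mm over their backs; the gripper's body (76 mm by 85 mm) begins 54 mm behind the grasp point. The pads swing forward as they close: fully open they stand 13 mm farther back than shut.
Start: joints at [-1.514, 0.527, 1.433, -0, 1.181, -0.178], TCP at [0.145, -0.608, 0.231] pointing down, gripper open.
Joint ranges: [-3.08, 3.08], [-0.75, 2.2], [0.22, 2.44], [-1.43, 4.57], [0, 2.65], [-2.85, 2.85]. Speed limits (rad/s): [2.79, 2.79, 3.14, 3.14, 3.14, 3.14].

## Interface

Orientations are given as a unit quaternion [x, y, z, w].
In Python, from station import sense, snapshot, camera_info, sign_off, tcp_to_grasp gives the robot as it stands.
- The arm moves only by the shell command python3 -m inch 'ROWS' [FORCE]. ROWS is JSON, a list of rows, each a list of 3 entries, a list of its own where there are three numbers: the closure, from -1 (fully open) to 1 (shut), so that 0 is half open, then the shift along the tool's x, y, z normalised to -1 to 1, where 1 is 10 cm, then the turn, a rotation vector about the tool's x, y, z normalised to -1 to 1, where 1 is 360 degrees. In form: [[jaw, [dx, dy, dz], [ax, ay, az]], ...]. A call has 1 to 20 rows; each row is the pose to reach, as a shift and turn from the pose commanded when the call began, along the tool's axes at that moment, turning the shorter way round; what a row does not reach only later rows make up. A row lasts 1/10 s, in which the tool goes at most 50 mm and 8.59 degrees, less where a joint would pass 70% of its speed; a pose out of reach is approached as far as the arm can. A call with a number of a shift or a turn outside -1 to 1 is refused whole. A call with a gripper value outside its range is refused whole. The fingers move at their own pace and stop on an object; FORCE is the grip in N (left out, the last holds). Time passes only in rows, so rows that repeat a pose let the fingers close. It gives the time, the measured TCP pose, the force and the opening at its end, in the units of the state.
- sense(): the state, without advancing time (a new reading comes with each control period).
- snapshot(name): name is "scene" or "top" or "wrist"; returns (picture, depth): 384x512x3 uint8, blue, green, red; 384x512 float32, m along the optical axis (not along the pixel's ray), 0 where there is no reading.
- camera_info(name): a dict with "K" (3x3 intrinsics, pixels), "origin" and "orientation" of the camera in the world. Camera axes: x right, y down, z forward; pixel columns grow to the right and rows downward; lengths in m; the calibration is good to about 2 mm. A picture is of the moment at which its call begins: read the wrist's pose just before it. camera_info takes no time and is no camera call; for the wrist camera it gives the pose at the moment of the call.
- sign_off(): hands the job in, once; it reports no verdict.
The state is a dict: "t": time; "q": joint angles; "qd": joint speeds; "tau": joint torques, N m; "tcp_pos": TCP position; "tool_rot": TCP orientation; "force": force on the tool from outside, world axes, zero at the start; "ft_torque": the same for the moment, N m; "finger_gap": opening from 0.0 (shut) to 1.0 (fully open).
Only numpy, scipy, OpenCV 4.12 (cv2) and the standard library are available. Lean on these libraries where they do the work, as an engineer would, in place of code of your own. Each camera call takes 0.05 s, during which the arm holds its last target.

## Working session

There is one attempt and no reset: what is moved stays moved. The work goes in short steps, Python scripts to look and compute and a shell command to move; the robot and the scene stay as the last step left them, time stands still between calls to the robot, and variables do not carry over. Pictures are saved under pics/ and viewed, and the job is handed in when it is done.

```bash
mkdir -p pics; ls
cat > h.py <<'E'
import numpy as np,cv2
from station import *
from scipy.spatial.transform import Rotation as R
def ray(info,u,v):
    K=np.array(info["K"]);d=np.linalg.inv(K)@[u,v,1]
    return np.array(info["origin"]),R.from_quat(info["orientation"]).as_matrix()@d
def onz(info,u,v,z):
    o,d=ray(info,u,v);return o+d*(z-o[2])/d[2]
def proj(info,p):
    K=np.array(info["K"]);c=R.from_quat(info["orientation"]).as_matrix().T@(np.array(p)-info["origin"]);c=K@c;return c[:2]/c[2]
E
python3 - <<'E'
from h import *
s=sense();print(s)
for n in("scene","top"):
    i=camera_info(n);print(n,i)
    p,d=snapshot(n);cv2.imwrite(f"pics/{n}0.png",p);np.save(f"pics/{n}0.npy",d)
E
```

```text
pics
{'t': 0.0, 'q': array([-1.51449801e+00,  5.28443427e-01,  1.43390247e+00,  1.08653068e-05,
        1.18139107e+00, -1.78473108e-01]), 'qd': array([ 0.0004419 ,  0.00044831, -0.00018318,  0.00050859,  0.00108164,
       -0.00058445]), 'tau': array([-1.15750994e-03, -4.42349374e+01, -1.78025490e+01, -2.80036629e-04,
        8.49187811e-03, -1.35878705e-05]), 'tcp_pos': array([ 0.14539516, -0.60712074,  0.23034753]), 'tool_rot': array([ 9.93117876e-01,  1.17114195e-01,  7.04689125e-05, -1.06985060e-03]), 'force': array([-0.00637353,  0.61410331, -0.34571452]), 'ft_torque': array([ 0.02762781, -0.02552814,  0.00625074]), 'finger_gap': 1.000592037905851}
scene {'K': array([[358.83913978,   0.        , 254.09823611],
       [  0.        , 358.83913978, 196.52250627],
       [  0.        ,   0.        ,   1.        ]]), 'origin': array([1.16614005, 0.13112521, 0.55787136]), 'orientation': array([ 0.58807839,  0.70197401, -0.30975253, -0.25583132])}
top {'K': array([[473.52474408,   0.        , 256.95114492],
       [  0.        , 473.52474408, 191.3829082 ],
       [  0.        ,   0.        ,   1.        ]]), 'origin': array([0.59057308, 0.03501686, 0.87172874]), 'orientation': array([-0.69917875,  0.71270008, -0.04797655,  0.03009861])}
```

View pics/top0.png

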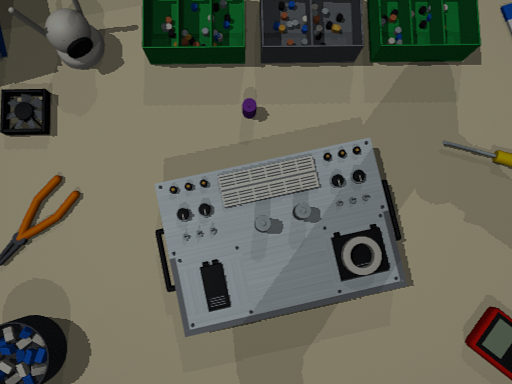

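View pics/scene0.png

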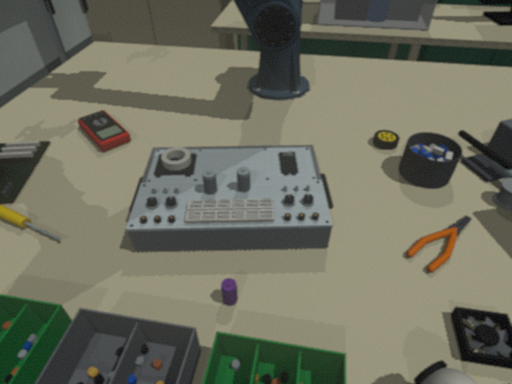

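The top view shows the battery hatch at about (360,253) px with the tape on it at (361,256). The fuse door is at (215,286), and the cells are at about (262,223) and (302,212). The purple decoy is off the console. Next I'll measure these.

Run:
```python
from h import *
i=camera_info("top");p=cv2.imread("pics/top0.png");d=np.load("pics/top0.npy")
g=cv2.cvtColor(p,cv2.COLOR_BGR2GRAY)
def crop(x0,y0,x1,y1,m):
    o=np.zeros_like(m);o[y0:y1,x0:x1]=m[y0:y1,x0:x1];return o
dark=(g<60).astype(np.uint8)*255
def big(m):
    c,_=cv2.findContours(m,cv2.RETR_EXTERNAL,cv2.CHAIN_APPROX_NONE);return max(c,key=cv2.contourArea)
for nm,b in(("fuse",(190,250,240,320)),("bat",(322,215,395,290))):
    c=big(crop(*b,dark)) if nm=="fuse" else cv2.convexHull(big(crop(*b,dark)))
    w=np.array([onz(i,u,v,.076)[:2] for u,v in c[:,0,:]],np.float32)
    r=cv2.minAreaRect(w);print(nm,r)
    print(np.round(cv2.boxPoints(r),4).tolist())
hsv=cv2.cvtColor(p,cv2.COLOR_BGR2HSV);print("px tape",p[240,361],p[256,378],"panel",p[300,300],"cell",p[223,262])
ti=crop(335,228,390,285,((g>120)).astype(np.uint8)*255)
# heights from depth
K=np.array(i["K"])
v,u=np.mgrid[0:384,0:512]
M=R.from_quat(i["orientation"]).as_matrix()
P=np.stack([(u-K[0,2])/K[0,0]*d,(v-K[1,2])/K[1,1]*d,d],-1)@M.T+i["origin"]
np.save("pics/P.npy",P)
print("panel z",np.median(P[290:305,280:310,2]))
m=crop(325,220,400,295,((P[...,2]>.086)&(P[...,2]<.105)).astype(np.uint8)*255)
c=big(m);w=np.array([onz(i,a,b,.095)[:2] for a,b in c[:,0,:]],np.float32);print("tape circ",cv2.minEnclosingCircle(w),cv2.minAreaRect(w), np.median(P[m>0],0))
for b in((248,205,282,240),(285,195,322,230)):
    m=crop(*b,((P[...,2]>.108)&(P[...,2]<.14)).astype(np.uint8)*255);print("cell",np.median(P[m>0],0),P[m>0].min(0),P[m>0].max(0),(m>0).sum())
# console panel outline
m=crop(140,120,420,350,((P[...,2]>.062)&(P[...,2]<.15)).astype(np.uint8)*255)
m=cv2.morphologyEx(m,cv2.MORPH_OPEN,np.ones((5,5)));m=cv2.morphologyEx(m,cv2.MORPH_CLOSE,np.ones((9,9)))
c=big(m);w=np.array([onz(i,a,b,.07)[:2] for a,b in c[:,0,:]],np.float32);print("console",cv2.minAreaRect(w))
cv2.imwrite("pics/crop.png",cv2.resize(p[130:340,150:410],None,fx=3,fy=2.85,interpolation=cv2.INTER_CUBIC))
```

```text
fuse ((0.5255522131919861, 0.08676750957965851), (0.08090921491384506, 0.03811359405517578), 11.754931449890137)
[[0.4821000099182129, 0.09719999879598618], [0.48980000615119934, 0.05990000069141388], [0.5690000057220459, 0.07639999687671661], [0.5612999796867371, 0.1137000024318695]]
bat ((0.5744383335113525, -0.15668995678424835), (0.08111950755119324, 0.08611854165792465), 11.394943237304688)
[[0.526199996471405, -0.12250000238418579], [0.5432000160217285, -0.2069000005722046], [0.6226999759674072, -0.19089999794960022], [0.6057000160217285, -0.10649999976158142]]
px tape [114 120 122] [114 120 121] panel [118 115 108] cell [114 111 104]
panel z 0.0698720468909994
tape circ ((0.5683774948120117, -0.15364021062850952), 0.03244854509830475) ((0.569004237651825, -0.15362684428691864), (0.06253256648778915, 0.06184086948633194), 87.68356323242188) [ 0.56838051 -0.15425384  0.09453529]
cell [0.62330317 0.00805171 0.11682125] [ 0.6107582  -0.00518637  0.10828096] [0.63615294 0.02071534 0.12220669] 215
cell [ 0.6425546  -0.05630907  0.11658225] [ 0.62996886 -0.06934068  0.10866428] [ 0.6542815  -0.04433037  0.12099584] 214
console ((0.6061011552810669, -0.022513359785079956), (0.2599518895149231, 0.37984687089920044), 11.383660316467285)
```

View pics/crop.png

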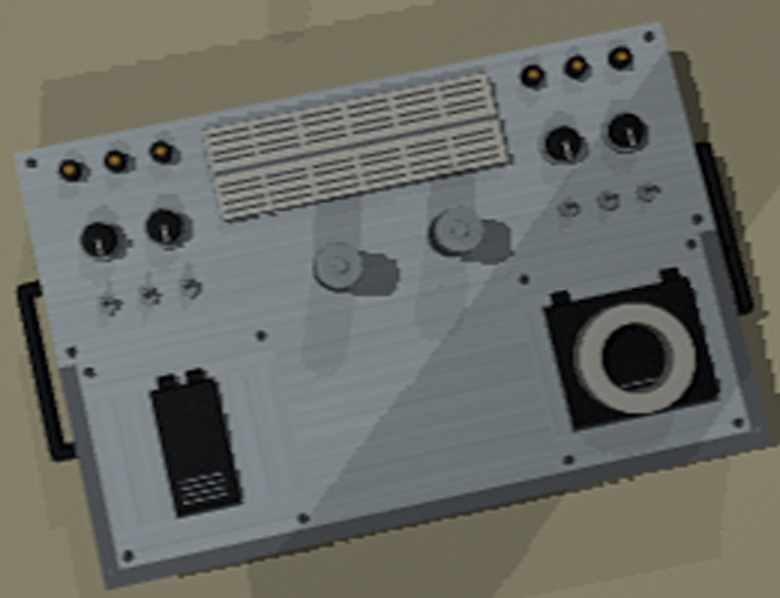

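```bash
cat >> h.py <<'E'
C=np.array([.6061,-.0225]);YAW=np.radians(11.38)
EX=np.array([np.cos(YAW),np.sin(YAW)]);EY=np.array([-EX[1],EX[0]])
def loc(p): q=np.array(p)[:2]-C;return np.array([q@EX,q@EY])
def tool():
    s=sense();m=R.from_quat(s["tool_rot"]).as_matrix()
    print("t",round(s["t"],2),"tcp",s["tcp_pos"].round(4),"loc",loc(s["tcp_pos"]).round(4),"force",s["force"].round(2),"gap",round(s["finger_gap"],3),"toolx in console",np.round([m[:2,0]@EX,m[:2,0]@EY],3), "z",m[:,2].round(3))
    return s,m
E
python3 - <<'E'
from h import *
s,m=tool()
for n,p in(("tape",(.5687,-.1536)),("c0",(.6233,.008)),("c1",(.6425,-.0563)),("bat",(.5744,-.1567)),("fuse",(.5256,.0868))):print(n,loc(p).round(4))
t=C-.063*EX-.19*EY;print(t,"delta tool mm",(m.T@np.r_[t-s["tcp_pos"][:2],-.07]*1000).round(0))
E
# turn -88 deg about tool z, go 80 mm tool x
python3 -m inch '[[-1,[0.8,-0.5,0],[0,0,-0.2444]],[-1,[0.8,-0.5,0],[0,0,-0.2444]],[-1,[0.8,-0.5,0],[0,0,-0.2444]],[-1,[0.8,-0.5,0],[0,0,-0.2444]],[-1,[0.8,-0.5,0],[0,0,-0.2444]],[-1,[0.8,-0.5,0],[0,0,-0.2444]],[-1,[0.8,-0.5,0],[0,0,-0.2444]],[-1,[0.8,-0.5,0],[0,0,-0.2444]],[-1,[0.8,-0.5,0],[0,0,-0.2444]],[-1,[0.8,-0.5,0],[0,0,-0.2444]],[-1,[0.8,-0.5,0],[0,0,-0.2444]],[-1,[0.8,-0.5,0],[0,0,-0.2444]],[-1,[0.8,-0.5,0],[0,0,-0.2444]]]'
python3 -c "from h import *;tool()"
```

```text
t 0.1 tcp [ 0.1454 -0.6072  0.2304] loc [-0.567  -0.4823] force [ 0.64  0.48 -0.09] gap 1.001 toolx in console [0.999 0.036] z [-0.     0.002 -1.   ]
tape [-0.0625 -0.1211]
c0 [0.0229 0.0265]
c1 [ 0.029  -0.0403]
bat [-0.0576 -0.1253]
fuse [-0.0574  0.123 ]
[ 0.58182845 -0.22119548] delta tool mm [ 514. -274.   71.]
t: 1.4
tcp_pos: [0.2115, -0.5403, 0.231]
tool_rot: [0.633, 0.774, 0.0, -0.0]
force: [0.5, -0.1, 0.1]
finger_gap: 1.001
t 1.4 tcp [ 0.2115 -0.5403  0.231 ] loc [-0.489  -0.4298] force [ 0.54 -0.13  0.14] gap 1.001 toolx in console [-0.  1.] z [-0.     0.001 -1.   ]
```

```bash
python3 -m inch '[[0,[0.48,0.85,0],[0,0,0]],[0,[0.48,0.85,0],[0,0,0]]]' >/dev/null
python3 -m inch '[[0,[0.48,0.85,0],[0,0,0]],[0,[0.48,0.85,0],[0,0,0]]]' >/dev/null
python3 -m inch '[[0,[0.48,0.85,0],[0,0,0]],[0,[0.48,0.85,0],[0,0,0]]]' >/dev/null
python3 -m inch '[[0,[0.48,0.85,0],[0,0,0]],[0,[0.48,0.85,0],[0,0,0]]]' >/dev/null
python3 -m inch '[[0,[0.48,0.85,0],[0,0,0]],[0,[0.48,0.85,0],[0,0,0]],[0,[0.48,0.85,0],[0,0,0]],[0,[0.48,0.85,0],[0,0,0]],[0,[0.48,0.85,0],[0,0,0]]]'
python3 - <<'E'
from h import *
tool()
for n in("wrist","scene","top"):
    p,d=snapshot(n);cv2.imwrite(f"pics/{n}1.png",p);np.save(f"pics/{n}1.npy",d)
E
```

```text
t: 2.7
tcp_pos: [0.5797, -0.2216, 0.231]
tool_rot: [0.633, 0.774, -0.0, -0.001]
force: [0.1, 0.4, 0.4]
finger_gap: 0.503
t 2.7 tcp [ 0.5797 -0.2216  0.231 ] loc [-0.0652 -0.19  ] force [0.06 0.43 0.39] gap 0.503 toolx in console [-0.  1.] z [-0.001  0.    -1.   ]
```

View pics/wrist1.png

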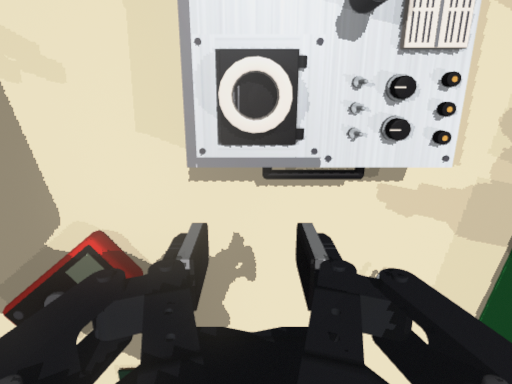

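View pics/scene1.png

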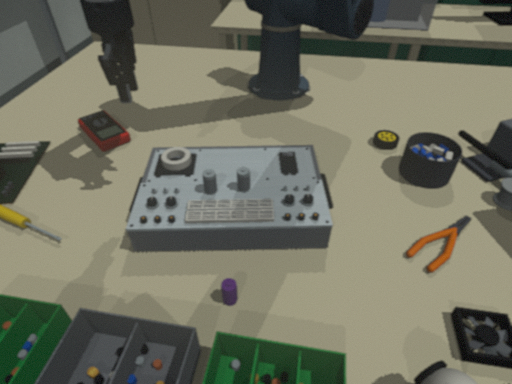

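The wrist view shows the tape at about (256,95) px and the hatch around it. The fingertips are at about (200,228) and (306,228). I'll cross-check the poses and measure how low the tips sit when half open.

Run:
```python
from h import *
i=camera_info("wrist");p=cv2.imread("pics/wrist1.png");d=np.load("pics/wrist1.npy")
K=np.array(i["K"]);v,u=np.mgrid[0:384,0:512];M=R.from_quat(i["orientation"]).as_matrix()
P=np.stack([(u-K[0,2])/K[0,0]*d,(v-K[1,2])/K[1,1]*d,d],-1)@M.T+i["origin"]
for a,b in((170,215),(292,340)):
    q=P[218:265,a:b][(d[218:265,a:b]>0)&(P[218:265,a:b,2]>.15)]
    L=np.array([loc(x) for x in q]);print("finger z lowest",np.sort(q[:,2])[[0,10,40]],"lx",L[:,0].min(),L[:,0].max(),"ly",L[:,1].min(),L[:,1].max())
    k=np.argsort(q[:,2])[:60];print(" tip loc",L[k].min(0),L[k].max(0))
def big(m):
    c,_=cv2.findContours(m,cv2.RETR_EXTERNAL,cv2.CHAIN_APPROX_NONE);return max(c,key=cv2.contourArea)
m=np.zeros((384,512),np.uint8);m[40:145,205:305]=((P[40:145,205:305,2]>.0865)&(P[40:145,205:305,2]<.105))*255
w=np.array([onz(i,*x,.095)[:2] for x in big(m)[:,0]],np.float32);c,r=cv2.minEnclosingCircle(w);print("tape",loc(c),r)
g=cv2.cvtColor(p,cv2.COLOR_BGR2GRAY);m[:]=0;m[40:155,205:315]=(g[40:155,205:315]<70)*255
w=np.array([loc(onz(i,*x,.076)) for x in cv2.convexHull(big(m))[:,0]],np.float32);print("hatch loc",w.min(0),w.max(0))
```

```text
finger z lowest [0.23169332 0.23277603 0.2354958 ] lx -0.10136717993239884 -0.08719378368548124 ly -0.2000023358462174 -0.17601809756380152
 tip loc [-0.09385824 -0.19878833] [-0.08733795 -0.17898353]
finger z lowest [0.23087974 0.23281755 0.23505039] lx -0.0450061672524134 -0.030899256371362118 ly -0.1999194899545903 -0.17593932453968117
 tip loc [-0.04500617 -0.19902361] [-0.03833545 -0.17923013]
tape [-0.06362693 -0.12351853] 0.03164390102028847
hatch loc [-0.09566139 -0.16744351] [-0.0186755  -0.08527974]
```

```bash
python3 -m inch '[[0,[0,0.02,0.5],[0,0,0]],[0,[0,0.02,1],[0,0,0]]]' >/dev/null
python3 -m inch '[[0,[0,0,0.2],[0,0,0]],[0,[0,0,0.4],[0,0,0]],[0,[0,0,0.48],[0,0,0]],[0,[0,0,0.48],[0,0,0]],[0,[0,0,0.48],[0,0,0]]]'
python3 - <<'E'
from h import *
tool();i=camera_info("wrist");p,d=snapshot("wrist");cv2.imwrite("pics/wrist2.png",p)
K=np.array(i["K"]);v,u=np.mgrid[0:384,0:512];M=R.from_quat(i["orientation"]).as_matrix()
P=np.stack([(u-K[0,2])/K[0,0]*d,(v-K[1,2])/K[1,1]*d,d],-1)@M.T+i["origin"]
for a,b in((185,212),(294,320)):
    print([ (r,P[r,a:b,2].round(3)[::4].tolist()) for r in range(216,240,4)])
E
```

```text
t: 3.55
tcp_pos: [0.5829, -0.2216, 0.0843]
tool_rot: [0.633, 0.774, 0.0, 0.001]
force: [0.5, 0.3, -0.4]
finger_gap: 0.496
t 3.55 tcp [ 0.5829 -0.2216  0.0843] loc [-0.062  -0.1906] force [ 0.48  0.27 -0.38] gap 0.496 toolx in console [-0.  1.] z [ 0.001 -0.001 -1.   ]
[(216, [0.069, 0.068, 0.069, 0.069, 0.069, 0.068, 0.069]), (220, [0.069, 0.069, 0.069, 0.069, 0.069, 0.068, 0.069]), (224, [0.068, 0.068, 0.091, 0.091, 0.091, 0.09, 0.069]), (228, [0.07, 0.094, 0.095, 0.096, 0.095, 0.091, 0.069]), (232, [-0.001, 0.1, 0.098, 0.099, 0.099, 0.092, -0.002]), (236, [0.094, 0.104, 0.103, 0.104, 0.102, 0.093, -0.002])]
[(216, [0.069, 0.068, 0.069, 0.069, 0.069, 0.068, 0.068]), (220, [0.068, 0.069, 0.069, 0.069, 0.07, 0.07, 0.069]), (224, [0.068, 0.091, 0.091, 0.09, 0.09, 0.068, 0.068]), (228, [0.069, 0.091, 0.095, 0.095, 0.095, 0.095, 0.069]), (232, [0.045, 0.092, 0.099, 0.099, 0.1, 0.098, 0.043]), (236, [0.043, 0.093, 0.103, 0.104, 0.103, 0.103, 0.095])]
```

View pics/wrist2.png

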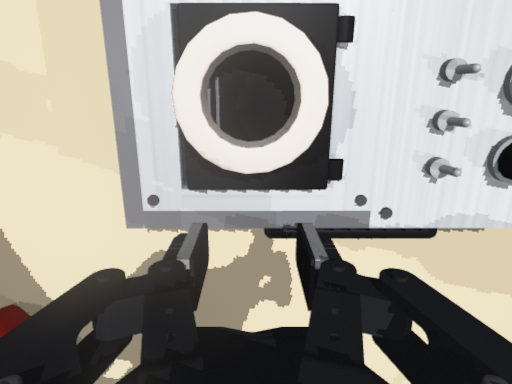

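The tips are at about z = 0.089, roughly 5 mm above the TCP when half open. I'll lower 6 mm so they engage the tape while staying clear of the hatch, then push in the first half.

```bash
python3 -m inch '[[0,[0,0,0.06],[0,0,0]],[0,[0,0,0.06],[0,0,0]],[0,[0.1,0,0.06],[0,0,0]],[0,[0.2,0,0.06],[0,0,0]],[0,[0.28,0,0.06],[0,0,0]],[0,[0.36,0,0.06],[0,0,0]],[0,[0.44,0,0.06],[0,0,0]],[0,[0.52,0,0.06],[0,0,0]],[0,[0.6,0,0.06],[0,0,0]],[0,[0.6,0,0.06],[0,0,0]],[0,[0.6,0,0.06],[0,0,0]]]'
python3 - <<'E'
from h import *
tool();p,d=snapshot("wrist");cv2.imwrite("pics/wrist3.png",p)
E
```

```text
t: 4.7
tcp_pos: [0.5707, -0.1617, 0.0774]
tool_rot: [0.633, 0.774, -0.0, 0.0]
force: [-0.3, -0.2, -0.5]
finger_gap: 0.5
t 4.7 tcp [ 0.5707 -0.1617  0.0774] loc [-0.0621 -0.1295] force [-0.31 -0.25 -0.51] gap 0.5 toolx in console [-0.001  1.   ] z [ 0. -0. -1.]
```

View pics/wrist3.png

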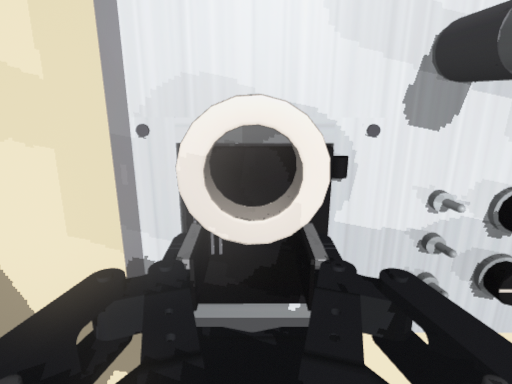

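The tape is nested between the fingertips at about (253,168) px and moving square over the hatch edge. I'll carry on pushing.

```bash
python3 -m inch '[[0,[0.08,0,0],[0,0,0]],[0,[0.16,0,0],[0,0,0]],[0,[0.24,0,0],[0,0,0]],[0,[0.32,0,0],[0,0,0]],[0,[0.4,0,0],[0,0,0]],[0,[0.48,0,0],[0,0,0]],[0,[0.56,0,0],[0,0,0]],[0,[0.64,0,0],[0,0,0]],[0,[0.72,0,0],[0,0,0]],[0,[0.78,0,0],[0,0,0]],[0,[0.82,0,0],[0,0,0]],[0,[0.82,0,0],[0,0,0]],[0,[0.82,0,0],[0,0,0]]]'
python3 - <<'E'
from h import *
tool();p,d=snapshot("wrist");cv2.imwrite("pics/wrist4.png",p)
E
```

```text
t: 6.05
tcp_pos: [0.5545, -0.0816, 0.0774]
tool_rot: [0.633, 0.774, 0.0, 0.0]
force: [-0.3, 0.4, -0.1]
finger_gap: 0.503
t 6.05 tcp [ 0.5545 -0.0816  0.0774] loc [-0.0622 -0.0477] force [-0.35  0.44 -0.14] gap 0.503 toolx in console [-0.001  1.   ] z [ 0. -0. -1.]
```

View pics/wrist4.png

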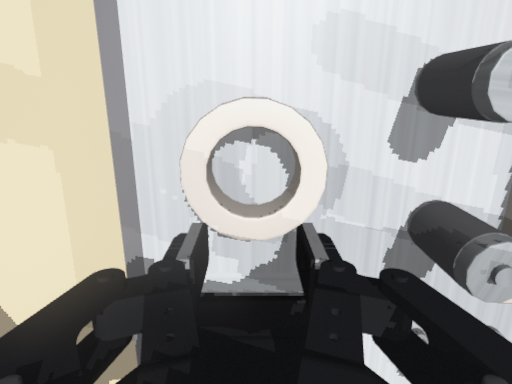

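The tape lies on the bare panel at about (254,168) px, with the cells untouched on the right. Now I'll back off, rise, close the fingers and verify.

```bash
python3 -m inch '[[0,[-0.2,0,0],[0,0,0]],[0,[-0.4,0,-0.1],[0,0,0]],[0,[-0.6,0,-0.5],[0,0,0]],[0.5,[-0.78,-0.24,-0.7],[0,0,0]],[1,[-0.78,-0.24,-0.7],[0,0,0]],[1,[-0.78,-0.24,-0.7],[0,0,0]],[1,[-0.78,-0.24,-0.7],[0,0,0]],[1,[-0.78,-0.24,-0.7],[0,0,0]],[1,[-0.78,-0.24,-0.7],[0,0,0]],[1,[-0.78,-0.24,-0.7],[0,0,0]],[1,[-0.78,-0.24,-0.7],[0,0,0]],[1,[-0.78,-0.24,-0.7],[0,0,0]]]'
python3 - <<'E'
from h import *
tool();i=camera_info("wrist");p,d=snapshot("wrist");cv2.imwrite("pics/wrist5.png",p)
K=np.array(i["K"]);v,u=np.mgrid[0:384,0:512];M=R.from_quat(i["orientation"]).as_matrix()
P=np.stack([(u-K[0,2])/K[0,0]*d,(v-K[1,2])/K[1,1]*d,d],-1)@M.T+i["origin"]
m=(((P[...,2]>.081)&(P[...,2]<.097)).astype(np.uint8)*255);m[200:]=0;m[:,380:]=0
m=cv2.morphologyEx(m,cv2.MORPH_OPEN,np.ones((3,3)))
c,_=cv2.findContours(m,cv2.RETR_EXTERNAL,cv2.CHAIN_APPROX_NONE);c=max(c,key=cv2.contourArea)
w=np.array([onz(i,*x,.089)[:2] for x in c[:,0]],np.float32);cc,r=cv2.minEnclosingCircle(w);print("tape",loc(cc),r)
q=P[m>0];A=np.c_[q[:,:2]-q[:,:2].mean(0),np.ones(len(q))];print("top plane",np.linalg.lstsq(A,q[:,2],rcond=None)[0])
g=P[215:260,235:280];print("low finger z",np.sort(g[g[...,2]>.1][:,2])[[0,20,60]])
p2,_=snapshot("scene");cv2.imwrite("pics/scene5.png",p2)
E
```

```text
t: 7.3
tcp_pos: [0.5464, -0.1625, 0.1472]
tool_rot: [0.633, 0.774, -0.0, -0.0]
force: [-0.0, -0.2, 1.1]
finger_gap: 0.002
t 7.3 tcp [ 0.5464 -0.1625  0.1472] loc [-0.0862 -0.1255] force [-0.02 -0.16  1.11] gap 0.002 toolx in console [-0.001  1.   ] z [-0.  0. -1.]
tape [-0.06294926 -0.01255065] 0.03147611767053604
top plane [-0.00190235 -0.00268375  0.08759254]
low finger z [0.14978494 0.15117718 0.15277312]
```

View pics/wrist5.png

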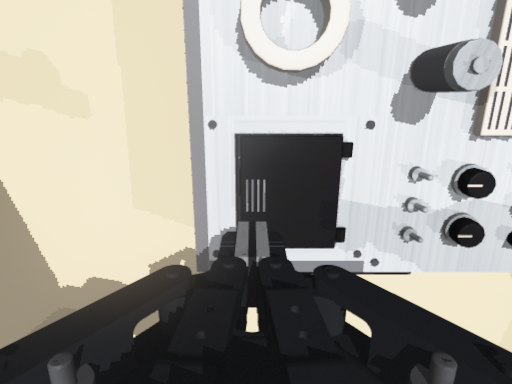

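```bash
python3 - <<'E'
from h import *
i=camera_info("wrist")
for n,u,v in(("ribs",256,195),("hatch front top",236,136),("hatch front bot",240,247),("hinge top",340,136)):print(n,loc(onz(i,u,v,.076)).round(4))
E
python3 -m inch '[[1,[0,0.01,0.3],[0,0,0]],[1,[0,0.01,0.6],[0,0,0]],[1,[0,0.01,0.66],[0,0,0]],[1,[0,0.01,0.66],[0,0,0]],[1,[0,0.01,0.66],[0,0,0]]]'
```

```text
ribs [-0.0839 -0.1253]
hatch front top [-0.0975 -0.0837]
hatch front bot [-0.0956 -0.1657]
hinge top [-0.0279 -0.0837]
t: 7.9
tcp_pos: [0.548, -0.1629, 0.0822]
tool_rot: [0.633, 0.774, 0.0, 0.001]
force: [0.1, 1.4, 0.4]
finger_gap: 0.004
```

```bash
python3 -m inch '[[1,[0,0,0.04],[0,0,0]],[1,[0,0,0.07],[0,0,0]],[1,[0,0,0.08],[0,0,0]],[1,[0,0,0.08],[0,0,0]]]'
python3 -m inch '[[1,[0,0,0.01],[0,0,0]],[1,[0,0,0.013],[0,0,0]],[1,[0,0,0.013],[0,0,0]]]'
```

```text
t: 8.3
tcp_pos: [0.548, -0.163, 0.0741]
tool_rot: [0.633, 0.774, 0.0, 0.001]
force: [-0.5, -0.3, 3.7]
finger_gap: -0.003
t: 8.6
tcp_pos: [0.5479, -0.1629, 0.0723]
tool_rot: [0.633, 0.774, 0.0, 0.001]
force: [0.7, -1.1, 3.9]
finger_gap: -0.001
```

```bash
python3 -m inch '[[1,[0,0,0.006],[0,0,0]],[1,[0,0,0.006],[0,0,0]]]'
```

```text
t: 8.8
tcp_pos: [0.5479, -0.163, 0.072]
tool_rot: [0.633, 0.774, 0.0, 0.001]
force: [0.4, -1.0, 6.8]
finger_gap: 0.002
```

The force jumped to 6.8 N, so the lid is at its stop, past the trip point. I'll draw back quickly, up and away from the hinge.

```bash
python3 -m inch '[[1,[0,-0.3,-0.35],[0,0,0]],[1,[0,-0.7,-0.65],[0,0,0]],[1,[0,-1,-1],[0,0,0]],[1,[0,-1,-1],[0,0,0]],[1,[0,-1,-1],[0,0,0]],[1,[0,-1,-1],[0,0,0]],[1,[0,-1,-1],[0,0,0]],[1,[0,-1,-1],[0,0,0]],[1,[0,-1,-1],[0,0,0]],[1,[0,-1,-1],[0,0,0]],[1,[0,-1,-1],[0,0,0]],[1,[0,-1,-1],[0,0,0]],[1,[0,-1,-1],[0,0,0]],[1,[0,-1,-1],[0,0,0]],[1,[0,-1,-1],[0,0,0]],[1,[0,-1,-1],[0,0,0]],[1,[0,-1,-1],[0,0,0]],[1,[0,-1,-1],[0,0,0]],[1,[0,-1,-1],[0,0,0]],[1,[0,-1,-1],[0,0,0]]]'
python3 - <<'E'
from h import *
tool();a,d=snapshot("scene");b,_=snapshot("wrist");cv2.imwrite("pics/scene6.png",a);cv2.imwrite("pics/wrist6.png",b)
E
```

```text
t: 10.8
tcp_pos: [0.4493, -0.1824, 0.1715]
tool_rot: [0.633, 0.774, -0.0, 0.0]
force: [0.5, 0.8, -0.6]
finger_gap: 0.002
t 10.8 tcp [ 0.4493 -0.1824  0.1715] loc [-0.1853 -0.1258] force [ 0.46  0.76 -0.6 ] gap 0.002 toolx in console [-0.001  1.   ] z [ 0. -0. -1.]
```

View pics/scene6.png

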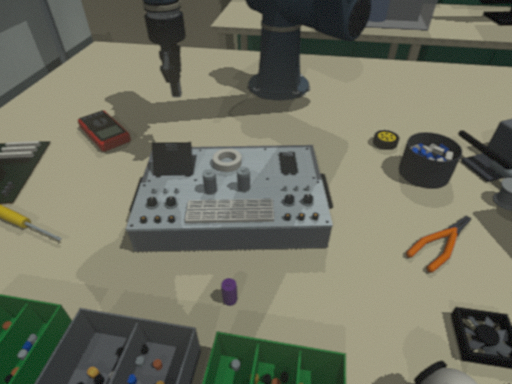

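View pics/wrist6.png

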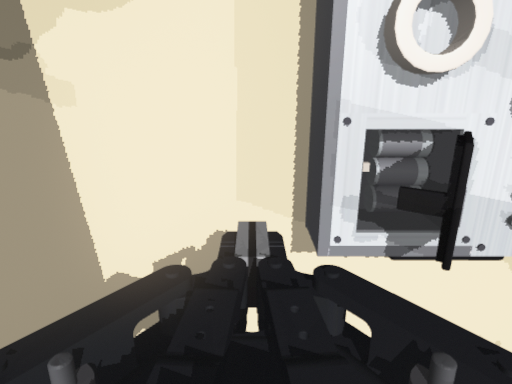

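The scene view shows the hatch standing open at about (172,158) px, the tape flat at (227,159), both cells upright and the fuse door shut at (288,162). I'll wait a little longer and measure.

```bash
python3 -m inch '[[1,[0,0,0],[0,0,0]],[1,[0,0,0],[0,0,0]],[1,[0,0,0],[0,0,0]],[1,[0,0,0],[0,0,0]],[1,[0,0,0],[0,0,0]],[1,[0,0,0],[0,0,0]],[1,[0,0,0],[0,0,0]],[1,[0,0,0],[0,0,0]]]' >/dev/null
python3 - <<'E'
from h import *
tool();i=camera_info("top");p,d=snapshot("top");cv2.imwrite("pics/top7.png",p)
K=np.array(i["K"]);v,u=np.mgrid[0:384,0:512];M=R.from_quat(i["orientation"]).as_matrix()
P=np.stack([(u-K[0,2])/K[0,0]*d,(v-K[1,2])/K[1,1]*d,d],-1)@M.T+i["origin"]
L=np.stack([(P[...,:2]-C)@EX,(P[...,:2]-C)@EY],-1)
def box(a,b,c,e,z0,z1):return (L[...,0]>a)&(L[...,0]<b)&(L[...,1]>c)&(L[...,1]<e)&(P[...,2]>z0)&(P[...,2]<z1)
m=box(-.09,-.0,-.165,-.085,.085,.16);x=L[m][:,0];z=P[m][:,2];k=np.polyfit(x,z,1)[0];print("hatch zmax",z.max(),"angle",np.arctan(-k))
m=box(-.12,0,-.06,.04,.08,.1);print("tape",L[m].mean(0),np.median(P[m][:,2]))
for c in((.0229,.0265),(.029,-.0403)):
    m=box(c[0]-.025,c[0]+.025,c[1]-.025,c[1]+.025,.108,.14);print("cell",np.median(L[m],0),np.median(P[m][:,2]))
m=box(-.09,-.035,.11,.14,.05,.12);print("fuse z",np.percentile(P[m][:,2],[5,50,95]))
E
```

```text
t 11.7 tcp [ 0.4493 -0.1824  0.1715] loc [-0.1853 -0.1258] force [-0.07 -0.35 -0.45] gap 0.003 toolx in console [-0.001  1.   ] z [ 0. -0. -1.]
hatch zmax 0.13470232637899704 angle 0.639551630386896
tape [-0.0622525  -0.01044086] 0.08867348158833444
cell [0.02301886 0.02646414] 0.11676520825976183
cell [ 0.02854461 -0.04026261] 0.1165045569936744
fuse z [0.07392043 0.07631396 0.07859874]
```

```bash
python3 -c "
from station import *
print(sign_off())"
```

```text
the job is handed in; nothing more can be done
None
```

The battery hatch is standing open by itself, and I handed the job in at about 11.8 s. No verdict was reported.

**What I did:**
- I nested the tape between the half-open fingertips and slid it about 110 mm sideways onto the bare panel, without lifting it.
- I pressed the hatch ribs once with closed fingers. The force was about 4 N, then 6.8 N when the lid met its stop.
- I drew the fingers up and back, and the hatch popped open.

**Last checks:**
- **Hatch:** the raised edge is at z = 0.135 m, which matches the 1.0 rad stop. It was still open in the last pictures, about 2 s and 3 s after release.
- **Tape:** it lies flat with its top at 0.0887 m, about 115 mm beside the hatch centre.
- **Cells:** both are within 1 mm of where they started.
- **Fuse door:** it is shut, with its top at 0.076 m.
- **Robot:** the arm is clear, and the force reading is only noise.

**Checks that disagreed:**
- **Hatch angle:** a line fitted to the hatch depth points gave 0.64 rad. I put that down to stray edge pixels in the fit. It disagrees with the edge height, which I trusted, and with the open hatch seen in the pictures.
- **Fingertip height:** my first reading of the half-open fingertips was about 5 mm lower than the second. I used the second, keeping enough margin to clear the hatch either way.

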